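Find the wobbly roller on the test plate

ROBOT

A 7-joint arm with a two-finger parallel gripper is mounted at the origin on the work surface. World frame = base frame: x ahead of the robot, y to its left, z up, the work surface at z = 0. Lengths are in m, angles in degrees, forces in N, time in s.
With the tool pointing down it reaches from about 0.425 to 0.875 m from the base axis. Payload 4.7 kg.
Tool frame: the origin (TCP) lies on the centre line of the jaws, within the pads' length; the fingertips stand 14 mm ahead of it and the grasp point (between the pads) lies 5 mm behind it; z points along the fingers, y is the line along which they close (so a half turn about z gives the same grasp; the last joint's range is limited). The gripper opens to 87 mm and grips with 3 to 60 N. Pads are 19 mm wide; open, the fingers measure 117 mm over their backs; the gripper's body (75 mm by 190 mm) begins 51 mm behind the grasp point.
Start: joints at [64.349, 18.392, -4.016, 83.108, 1.295, 78.541, -3.26], TCP at [0.29, -0.582, 0.237] pointing down, gripper open.
Joint ranges: [-163.93, 163.93], [-17.29, 119.83], [-79.2, 71.16], [3.27, 140.29], [-89.18, 269.18], [5.43, 117.66], [-154.24, 154.24]. Speed limits (degrees/s): [147.25, 147.25, 180, 180, 180, 180, 180].

INTERFACE

Orientations are given as [roll, pitch, yaw] about the fixed x, y, z axes, in that order (R = Rz(yaw) Ry(pitch) Rx(roll)).
In Python, from cell import env gives the robot as it stands.
- The arm moves only by the tool jog_arm, never from a script. Its argument "motion" is a list that holds one entry, the list of rows, each a list of 7 numbers: the shift along the tool's x, y, z in units of 0.1 m (1.0 is 0.1 m), then the turn, a rotation vector about the tool's x, y, z in units of 180 degrees (1.0 is 180 degrees), then the closure, from 0 (fully open) to 1 (shut). A call has 1 to 5 rows; each row is the pose to reach, as a shift and turn from the pose commanded when the call began, along the tool's axes at that moment, turning the shorter way round; what a row does not reach only later rows make up. A row lasts 1/10 s, in which the tool goes at most 50 mm and 8.59 degrees, less where a joint would pass 70% of its speed; a pose out of reach is approached as far as the arm can. A call with a number of a shift or a turn outside -1 to 1 is refused whole. A call with a gripper value outside its range is refused whole. The fingers move at their own pace and stop on an object; "grip_force" is the grip in N (left out, the last holds). Time passes only in rows, so rows that repeat a pose let the fingers close. It gives the time, the measured TCP pose, the force, the opening and the grip force at its end, in the units of the state.
- env.get_obs(): the state, without advancing time (a new reading comes with each control period).
- env.read_camera(name): name is "scene" or "top"; returns (picture, depth): 384x512x3 uint8, red, green, blue; 384x512 float32, m along the optical axis (not along the pixel's ray), 0 where there is no reading.
- env.camera_info(name): a dict with "camera_matrix" (3x3 intrinsics, pixels), "origin" and "orientation" of the camera in the world. Camera axes: x right, y down, z forward; pixel columns grow to the right and rows downward; lengths in m; the calibration is good to about 2 mm. A picture is of the moment at which its call begins. camera_info takes no time and is no camera call.
- env.sign_off(): hands the job in; it is judged then, once.
The state is a dict: "time_s": time; "qpos": joint angles; "joint_velocities": joint speeds; "effort": joint torques, N m; "tool_pos": TCP position; "tool_rot": TCP orientation; "force": force on the tool from outside, world axes, zero at the start; "wrist_torque": the same for the moment, N m; "grip_width": finger opening in m; "grasp_force": force on a finger pad.
Only numpy, scipy, OpenCV 4.12 (cv2) and the standard library are available. Lean on these libraries where they do the work, as an engineer would, in place of code of your own. Each camera call takes 0.05 s, during which the arm holds its last target. There are 200 camera calls.

TASK

One of the three flanged rollers on the near half of the test plate wobbles: take the orange-handled paddle, press it lightly on each roller's barrel and roll the roller away from you, over the black line, to feel which one it is. Leave the two sound rollers lying on the plate beyond the line, never lifted off it or touched by the fingers, and press no roller harder than 25 N. Put the paddle back flat on its black rubber pad, lay the wobbly roller in the red box, and leave everything else on the bench where it is.

Things in the scene. Friction and masses are not known exactly. Their poses are not given: they have to be found in the camera images.
- roller_1: flanged roller: aluminium barrel 24 mm diameter, 60 mm long, between two black flange discs 34 mm diameter, 5 mm thick; 0.07 to 0.15 kg. Lies on its flanges on the plate, axle along the plate's y. Origin on the flange axis at mid-length, 17 mm above the plate; y is the axle. Sound: barrel centred, its top 29 mm above the plate. Wobbly (one of three): barrel 1.8 mm off the flange centres.
- roller_2: flanged roller: aluminium barrel 24 mm diameter, 60 mm long, between two black flange discs 34 mm diameter, 5 mm thick; 0.07 to 0.15 kg. Lies on its flanges on the plate, axle along the plate's y. Origin on the flange axis at mid-length, 17 mm above the plate; y is the axle. Sound: barrel centred, its top 29 mm above the plate. Wobbly (one of three): barrel 1.8 mm off the flange centres.
- roller_3: flanged roller: aluminium barrel 24 mm diameter, 60 mm long, between two black flange discs 34 mm diameter, 5 mm thick; 0.07 to 0.15 kg. Lies on its flanges on the plate, axle along the plate's y. Origin on the flange axis at mid-length, 17 mm above the plate; y is the axle. Sound: barrel centred, its top 29 mm above the plate. Wobbly (one of three): barrel 1.8 mm off the flange centres.
- paddle: pressing paddle: flat aluminium bar 130 x 36 x 10 mm (x, y, z) with an upright orange handle block 22 mm along x, 30 mm along y, 34 mm tall on the middle of its top (44 mm high in all); 0.15 kg. Fits between a roller's flanges. Origin at the centre of its flat underside, x along its length. Lies loose on its rubber pad.
- pad: fixed black rubber pad on the bench, 150 x 75 x 12 mm (x, y, z), the paddle's place. Origin at the centre of its underside.
- stand: roll-test stand, fixed: grey base 250 x 290 mm with a level steel plate 222 x 288 mm (x, y), its top 50 mm above the origin (centre of the base's underside). Red rims along y at x = -120 and +120 mm, 10 mm thick, stand 10 mm above the plate. Rollers start at negative x, about 85 mm apart, and are rolled towards +x. The plate is sprung: from about 1 N of push it sinks 1 mm per 3 N, at most 9 mm.
- line (a point): middle of the thin black line that runs across the plate's top along the stand's y, at the stand's x = 0. Under a level paddle a roller turns once in 107 mm of its own travel, the paddle going 12/17 farther; the wobbly one's barrel top goes 1.8 mm up and down once a turn, a sound one's not. From above all three look alike.
- reject_box: fixed red open plastic box for rejects, 140 x 140 x 45 mm, walls and floor 4 mm, empty. Origin at the centre of its underside.
- screwdriver: loose screwdriver on the bench, not to be moved. Origin at about its middle, lying along x.
- wrench: loose spanner on the bench, not to be moved. Origin at about its middle, lying along x.
- meter: loose yellow hand multimeter 150 x 75 x 40 mm, not to be moved. Origin: centre of underside.
- can: loose blue can, 60 mm diameter, 130 mm tall, not to be moved. Origin: centre of underside.
- mug: loose white mug, 76 mm diameter, 90 mm tall, not to be moved. Origin: centre of underside.
- screw_tray: loose blue tray 100 x 70 x 30 mm, not to be moved. Origin: centre of underside.
Mind the look-alikes: they are no part of the job. Leave any brown look-alike of the paddle alone.

How it is judged:
By the outcome, as a careful person would: the job done as asked, in the order asked, and still so for the second after the job is handed in, with the robot touching nothing.
It also fails if it takes over 72 s, if anything falls off the work surface, if the arm or the gripper's body presses on something with over 40 N, if the wrist force passes 120 N, or if a joint passes its speed limit or range.

## Working session

There is one attempt and no reset: what is moved stays moved. The work goes in short steps, Python scripts to look and compute and a tool call to move; the robot and the scene stay as the last step left them, time stands still between calls to the robot, and variables do not carry over. Pictures are saved under pics/ and viewed, at most 10 in all, crops included, and the job is handed in when it is done.

Besides the shell and the picture viewer there is one more tool, called as name([rows], argument=value, ...), one row to a line, values as JSON. jog_arm: Moves the arm, as the interface text tells. Shifts and turns lie within -1 to 1; 1 stands for 0.1 m of shift or 180 degrees of turn. Its arguments: {"type":"object","properties":{"motion":{"type":"array","items":{"type":"array","items":{"type":"array","items":{"type":"number"}}}},"grip_force":{"type":"number"}},"required":["motion"]}

```bash
ls; mkdir -p pics
python3 - <<'E'
from cell import env
import cv2
print(env.get_obs())
for n in("scene","top"):
    p,d=env.read_camera(n); cv2.imwrite(f"pics/{n}0.png",p[:,:,::-1]); import numpy as np; np.save(f"{n}0.npy",d)
    print(n,env.camera_info(n))
E
```

```text
pics
{'time_s': 0.0, 'qpos': array([64.34870546, 18.44039726, -4.01743869, 83.17648628,  1.29558747,
       78.54072811, -3.25868653]), 'joint_velocities': array([ 0.06986857,  0.08320584,  0.08823279,  0.01755562, -0.04728108,
        0.05585611, -0.02223245]), 'effort': array([ 1.42139299e-03, -4.91280806e+01, -4.02605440e-01, -3.12526560e+01,
       -6.36624824e-02,  4.37430537e-02,  1.66849409e-04]), 'tool_pos': array([ 0.28934347, -0.58144448,  0.23543272]), 'tool_rot': array([-1.79887676e+02,  5.79272876e-03,  2.64643256e+01]), 'force': array([-1.22222857,  0.49856144, -0.03032142]), 'wrist_torque': array([ 0.00599528, -0.04289372, -0.01994382]), 'grasp_force': 0.0, 'grip_width': 0.08717774361860443}
scene {'camera_matrix': array([[414.42057805,   0.        , 252.51333262],
       [  0.        , 414.42057805, 194.00985579],
       [  0.        ,   0.        ,   1.        ]]), 'origin': array([ 1.03061213, -0.60854485,  1.08014845]), 'orientation': array([-141.11099651,    0.38836133,   36.21782849])}
top {'camera_matrix': array([[413.83479439,   0.        , 251.38183146],
       [  0.        , 413.83479439, 195.88489667],
       [  0.        ,   0.        ,   1.        ]]), 'origin': array([0.38666945, 0.07080554, 1.73741648]), 'orientation': array([-175.62374379,   -0.47855251,  -88.9104613 ])}
```

View pics/scene0.png

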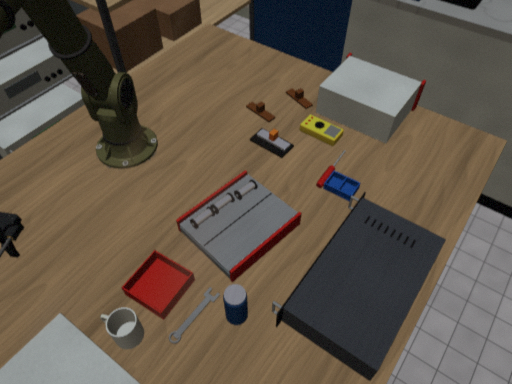

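View pics/top0.png

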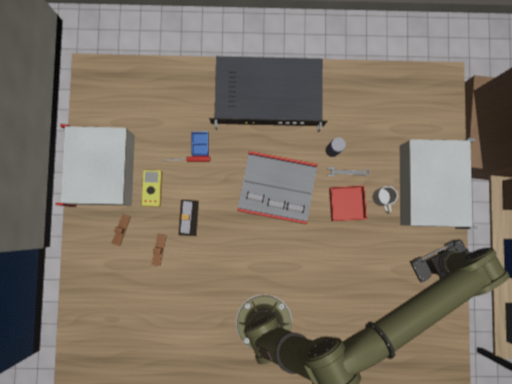

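Candidates for the paddle (top view): the orange-handled bar on the black pad at (188,217), and the brown ones at (122,230) and (160,249). The one at (188,217) fits the description, being orange on a black pad. In the top view, the stand is at about (278,187), with rollers at (255,197), (276,204) and (296,208) and the red box at (348,203). I'll confirm in enlarged crops.

Run:
```python
import cv2
t=cv2.imread("pics/top0.png")[145:270,110:325]; cv2.imwrite("pics/t1.png",cv2.resize(t,(215*37//10,125*37//10),interpolation=cv2.INTER_CUBIC))
s=cv2.imread("pics/scene0.png")[120:280,170:310]; cv2.imwrite("pics/s1.png",cv2.resize(s,(525,600),interpolation=cv2.INTER_CUBIC))
```

```text
(no output)
```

View pics/t1.png

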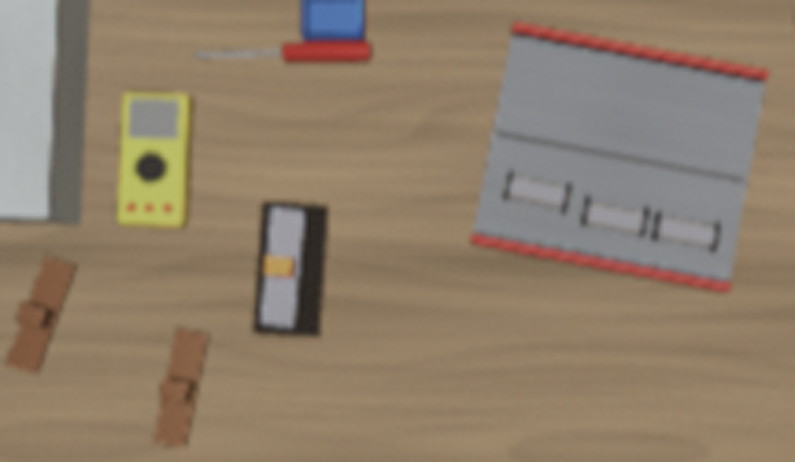

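View pics/s1.png

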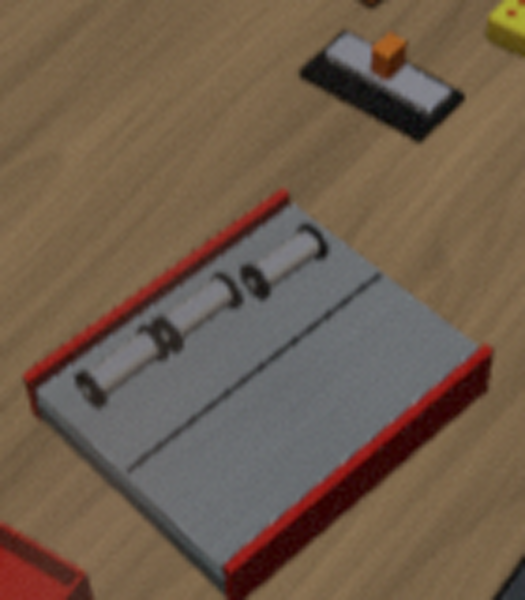

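```bash
cat > h.py <<'E'
from cell import env
import numpy as np
from scipy.spatial.transform import Rotation as R
def cam(n):
    c=env.camera_info(n); return np.array(c["camera_matrix"]),np.array(c["origin"]),R.from_euler('xyz',c["orientation"],degrees=True).as_matrix()
def ray(n,px):
    K,o,M=cam(n); d=M@np.linalg.solve(K,[px[0],px[1],1]); return o,d
def atz(n,px,z):
    o,d=ray(n,px); return o+d*(z-o[2])/d[2]
def tri(pt,ps):
    o1,d1=ray("top",pt);o2,d2=ray("scene",ps)
    A=np.c_[d1,-d2]; s=np.linalg.lstsq(A,o2-o1,rcond=None)[0]
    a=o1+d1*s[0];b=o2+d2*s[1]; return (a+b)/2,np.linalg.norm(a-b)
def T(u,v): return ((u+.5)*215/795-.5+110,(v+.5)*125/462-.5+145)
def S(u,v): return ((u+.5)*140/525-.5+170,(v+.5)*160/600-.5+120)
E
python3 - <<'E'
from h import *
np.set_printoptions(precision=4,suppress=True)
for k,t,s in [("lineL",(497,132),(380,275)),("lineR",(744,180),(130,470)),
 ("A",(538,193),(287,262)),("B",(616,216),(199,313)),("C",(686,231),(122,365)),("Afl-",(508,187),(316,242)),("Afl",(568,200),(256,282)),
 ("Bfl",(586,211),(230,290)),("Bfl",(646,222),(167,335)),("Cfl",(656,226),(152,342)),("Cfl",(716,238),(91,387)),
 ("rimN",(471,240),(287,190)),("rimN",(730,290),(27,380)),("rimF",(514,24),(492,347)),("rimF",(768,72),(230,570)),
 ("pad1",(272,207),(455,92)),("pad2",(305,209),(436,110)),("p3",(293,328),(327,50)),("p4",(261,325),(342,32)),("handle",(280,265),(391,42)),
 ("Pad",(264,203),(464,97)),("Pad",(328,207),(418,140)),("Pad",(318,334),(301,72)),("Pad",(254,332),(343,31))]:
    p,e=tri(T(*t),S(*s)); print(k,p,"gap%.4f"%e)
for k,p in [("boxT",(331,187)),("",(365,187)),("",(366,220)),("",(331,220))]: print(k,atz("top",p,.045))
for n in("top","scene"):
    d=np.load(n+"0.npy")
    for k,p in (dict(plate=T(640,120),handle=T(280,265),bar=T(286,235),A=T(538,193),B=T(616,216),C=T(686,231),boxfl=(348,203),wood=T(400,300)) if n=="top" else dict(plate=S(300,400),handle=S(391,42),bar=S(430,95),A=S(287,262),B=S(199,313),C=S(122,365))).items():
        K,o,M=cam(n); u,v=int(round(p[0])),int(round(p[1])); z=np.median(d[v-1:v+2,u-1:u+2]) ; print(n,k,o+M@np.linalg.solve(K,[p[0],p[1],1])*z)
E
```

```text
lineL [0.5801 0.0915 0.0546] gap0.0033
lineR [ 0.5329 -0.1816  0.0539] gap0.0054
A [0.5135 0.0463 0.0687] gap0.0067
B [ 0.4891 -0.0399  0.0704] gap0.0047
C [ 0.4734 -0.117   0.0716] gap0.0029
Afl- [0.5196 0.0792 0.0675] gap0.0069
Afl [0.5062 0.0133 0.0698] gap0.0063
Bfl [ 0.4944 -0.0066  0.0706] gap0.0061
Bfl [ 0.4828 -0.0729  0.0712] gap0.0040
Cfl [ 0.478  -0.0846  0.0707] gap0.0020
Cfl [ 0.4671 -0.1489  0.0724] gap0.0052
rimN [0.4605 0.1182 0.0605] gap0.0053
rimN [ 0.4113 -0.1667  0.0559] gap0.0059
rimF [0.7001 0.0754 0.0647] gap0.0048
rimF [ 0.6521 -0.2067  0.0619] gap0.0038
pad1 [0.4948 0.3428 0.0226] gap0.0049
pad2 [0.4944 0.3063 0.0272] gap0.0085
p3 [0.3607 0.3155 0.0253] gap0.0068
p4 [0.3603 0.3485 0.0251] gap0.0013
handle [0.4293 0.3258 0.0649] gap0.0059
Pad [0.4996 0.3537 0.01  ] gap0.0042
Pad [0.4957 0.2809 0.0088] gap0.0020
Pad [0.3524 0.2874 0.0129] gap0.0017
Pad [0.3531 0.3585 0.0152] gap0.0011
boxT [ 0.5595 -0.2678  0.045 ]
 [ 0.5623 -0.408   0.045 ]
 [ 0.4267 -0.4118  0.045 ]
 [ 0.4239 -0.2683  0.045 ]
top plate [ 0.5958 -0.0679  0.051 ]
top handle [0.4272 0.325  0.0577]
top bar [0.4617 0.3246 0.0231]
top A [0.5103 0.0442 0.0783]
top B [ 0.4868 -0.0409  0.0802]
top C [ 0.472  -0.1172  0.0791]
top boxfl [ 0.4978 -0.3485  0.001 ]
top wood [ 0.3916  0.1969 -0.0007]
scene plate [ 0.6007 -0.048   0.0501]
scene handle [0.4253 0.3373 0.0547]
scene bar [0.4794 0.3268 0.0229]
scene A [0.5205 0.0427 0.0778]
scene B [ 0.4936 -0.0413  0.0757]
scene C [ 0.4778 -0.1189  0.0776]
```

The scene reads clearly, and the triangulated heights match the text:

| Item | World position | Yaw |
|---|---|---|
| Stand | (0.556, -0.045) | about -9.75° |
| Orange paddle | (0.428, 0.327) | about -3° |

Next I'll travel above the paddle.

jog_arm([
  [[0.2,0,0,0,0,-0.04,0],[0.4,0,0,0,0,-0.08,0],[0.6,0,0,0,0,-0.12,0],[0.8,0,0,0,0,-0.16,0],[1.0,0,0,0,0,-0.2,0]],
])

```text
time_s: 0.6
tool_pos: [0.3796, -0.5368, 0.2359]
tool_rot: [-179.9, -0.0, 62.8]
force: [1.2, -1.2, 0.5]
grip_width: 0.087
grasp_force: 0.0
```

jog_arm([
  [[0.25,0.25,0,0,0,-0.034,0],[0.5,0.5,0,0,0,-0.068,0],[0.75,0.75,0,0,0,-0.1,0],[1.0,1.0,0,0,0,-0.135,0]],
])

```text
time_s: 1.0
tool_pos: [0.515, -0.4944, 0.236]
tool_rot: [-180.0, -0.0, 87.0]
force: [0.0, 0.7, -0.2]
grip_width: 0.087
grasp_force: 0.0
```

jog_arm([
  [[0.33,0.1,0,0,0,0,0],[0.67,0.2,0,0,0,0,0],[1.0,0.3,0,0,0,0,0]],
])

```text
time_s: 1.3
tool_pos: [0.55, -0.3952, 0.2355]
tool_rot: [-179.9, -0.1, 86.8]
force: [0.1, -0.5, -0.4]
grip_width: 0.0871
grasp_force: 0.0
```

jog_arm([
  [[0.33,0,0,0,0,0,0],[0.67,0,0,0,0,0,0],[1.0,0,0,0,0,0,0]],
])

```text
time_s: 1.6
tool_pos: [0.5551, -0.2953, 0.2359]
tool_rot: [-179.9, -0.0, 86.8]
force: [-0.5, -0.1, -0.1]
grip_width: 0.0868
grasp_force: 0.0
```

jog_arm([
  [[0.33,0,0,0,0,0,0],[0.67,0,0,0,0,0,0],[1.0,0,0,0,0,0,0]],
])

```text
time_s: 1.9
tool_pos: [0.5606, -0.1955, 0.2361]
tool_rot: [-180.0, -0.0, 86.8]
force: [0.0, 0.0, 1.3]
grip_width: 0.0869
grasp_force: 0.0
```

jog_arm([
  [[0.33,0,0,0,0,0,0],[0.67,0,0,0,0,0,0],[1.0,0,0,0,0,0,0]],
])

```text
time_s: 2.2
tool_pos: [0.5662, -0.0958, 0.2361]
tool_rot: [-180.0, 0.0, 86.8]
force: [0.1, -0.5, -0.4]
grip_width: 0.0868
grasp_force: 0.0
```

jog_arm([
  [[0.33,0,0,0,0,0,0],[0.67,0,0,0,0,0,0],[1.0,0,0,0,0,0,0]],
])

```text
time_s: 2.5
tool_pos: [0.5719, 0.0039, 0.2362]
tool_rot: [-180.0, 0.0, 86.8]
force: [-1.2, 0.5, -1.2]
grip_width: 0.0869
grasp_force: 0.0
```

jog_arm([
  [[0.33,-0.17,0,0,0,0,0],[0.67,-0.33,0,0,0,0,0],[1.0,-0.5,0,0,0,0,0]],
])

```text
time_s: 2.8
tool_pos: [0.5271, 0.1066, 0.2361]
tool_rot: [-180.0, 0.0, 86.8]
force: [0.1, -0.6, 1.0]
grip_width: 0.0869
grasp_force: 0.0
```

jog_arm([
  [[0.33,-0.17,0,0,0,0,0],[0.67,-0.33,0,0,0,0,0],[1.0,-0.5,0,0,0,0,0]],
])

```text
time_s: 3.1
tool_pos: [0.4827, 0.2091, 0.2362]
tool_rot: [-180.0, 0.0, 86.8]
force: [0.1, -0.3, -0.3]
grip_width: 0.0869
grasp_force: 0.0
```

jog_arm([
  [[0.33,-0.2,0,0,0,0,0],[0.67,-0.4,0,0,0,0,0],[1.0,-0.6,0,0,0,0,0],[1.0,-0.6,0,0,0,0,0]],
])

```text
time_s: 3.5
tool_pos: [0.425, 0.317, 0.2367]
tool_rot: [-179.9, -0.2, 87.3]
force: [-0.9, 0.7, -0.7]
grip_width: 0.0871
grasp_force: 0.0
```

jog_arm([
  [[0.05,0.02,0.35,0,0,0,0],[0.1,0.03,0.7,0,0,0,0],[0.1,0.03,1.0,0,0,0,0]],
])

```text
time_s: 3.8
tool_pos: [0.4329, 0.3205, 0.1347]
tool_rot: [-180.0, 0.0, 86.8]
force: [0.8, 0.6, -0.2]
grip_width: 0.0867
grasp_force: 0.0
```

jog_arm([
  [[0,0,0.4,0,0,0,0],[0,0,0.75,0,0,0,0],[0,0,0.95,0,0,0,0],[0,0,0.95,0,0,0,0]],
])

```text
time_s: 4.2
tool_pos: [0.432, 0.3195, 0.039]
tool_rot: [-179.8, 0.1, 86.7]
force: [0.4, 0.9, -0.5]
grip_width: 0.0871
grasp_force: 0.0
```

jog_arm([
  [[0,0,0,0,0,0,0.5],[0,0,0,0,0,0,1],[0,0,0,0,0,0,1],[0,0,0,0,0,0,1],[0,0,0,0,0,0,1]],
], grip_force=35)

```text
time_s: 4.7
tool_pos: [0.4333, 0.3209, 0.0419]
tool_rot: [180.0, -0.0, 86.8]
force: [0.2, 0.1, -0.1]
grip_width: 0.0547
grasp_force: 0.0
```

jog_arm([
  [[0,0,0,0,0,0,1],[0,0,0,0,0,0,1],[0,0,0,0,0,0,1],[0,0,0,0,0,0,1]],
])

```text
time_s: 5.1
tool_pos: [0.4325, 0.321, 0.0414]
tool_rot: [-180.0, 0.0, 86.8]
force: [-1.1, 1.0, 0.6]
grip_width: 0.023
grasp_force: 0.6
```

jog_arm([
  [[0,0,0,0,0,0,1],[0,0,0,0,0,0,1],[0,0,0,0,0,0,1]],
])

```text
time_s: 5.4
tool_pos: [0.4329, 0.321, 0.0415]
tool_rot: [-180.0, 0.0, 86.8]
force: [-0.5, -0.6, 0.2]
grip_width: 0.022
grasp_force: 35.0
```

jog_arm([
  [[0,0,-0.25,0,0,0,1],[0,0,-0.5,0,0,0,1],[0,0,-1,0,0,0,1],[0,0,-1,0,0,0,1]],
])

```text
time_s: 5.8
tool_pos: [0.4364, 0.3237, 0.1475]
tool_rot: [179.5, -0.3, 86.8]
force: [0.3, -0.1, -0.6]
grip_width: 0.0217
grasp_force: 35.0
```

Run:
```python
from h import *
import cv2
print(env.get_obs())
p,d=env.read_camera("scene"); q,e=env.read_camera("top")
a=cv2.resize(p[90:190,210:330,::-1],(480,400),interpolation=cv2.INTER_CUBIC); b=cv2.resize(q[175:275,150:225,::-1],(300,400),interpolation=cv2.INTER_CUBIC)
cv2.imwrite("pics/g1.png",np.hstack([a,b]))
```

```text
{'time_s': 5.8, 'qpos': array([  2.85251188,  13.57477936, -47.33170217, 104.04459094,
        11.03577849,  66.43518185, -51.27010014]), 'joint_velocities': array([-0.7466187 ,  2.68713036,  1.15535126,  4.34546903,  2.00975507,
       -3.25369719, -1.50705355]), 'effort': array([  0.9438365 , -32.7647388 ,  -4.58786488, -27.94214129,
        -0.21810946,   0.91246672,   0.23815256]), 'tool_pos': array([0.43635179, 0.32370668, 0.14751502]), 'tool_rot': array([179.4600846 ,  -0.33152162,  86.7511537 ]), 'force': array([ 0.26758983, -0.09175252, -0.61227801]), 'wrist_torque': array([ 0.06639831, -0.16671898, -0.04658084]), 'grasp_force': 34.987273374572396, 'grip_width': 0.021688662744390963}
```

View pics/g1.png

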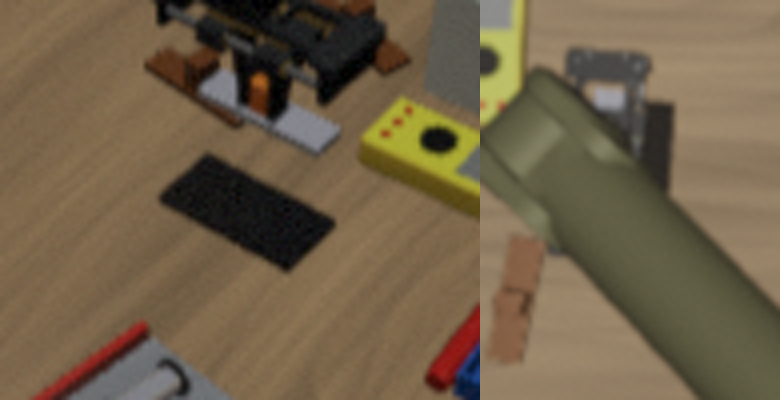

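The paddle is held square, with its bar parallel to the jaws and the empty pad below it at about (247,212) in the crop. Next is roller A, the one at y=+0.045.

jog_arm([
  [[-0.3,0.05,0,0,0,0,1],[-0.6,0.1,0,0,0,0,1],[-0.9,0.15,0,0,0,0,1]],
])

```text
time_s: 6.2
tool_pos: [0.4418, 0.2284, 0.1396]
tool_rot: [-179.8, 0.1, 86.8]
force: [0.6, 0.1, -0.9]
grip_width: 0.022
grasp_force: 35.0
```

jog_arm([
  [[-0.3,0.05,0,0,0,0,1],[-0.6,0.1,0,0,0,0,1],[-0.9,0.15,0,0,0,0,1]],
])

```text
time_s: 6.5
tool_pos: [0.4516, 0.1375, 0.1397]
tool_rot: [-179.8, 0.1, 86.7]
force: [0.7, 0.2, -2.3]
grip_width: 0.0214
grasp_force: 35.0
```

jog_arm([
  [[-0.3,0.05,0,0,0,0.018,1],[-0.6,0.1,0,0,0,0.036,1],[-0.9,0.15,0,0,0,0.036,1],[-0.9,0.15,0,0,0,0.036,1],[-0.9,0.15,0,0,0,0.036,1]],
])

```text
time_s: 7.0
tool_pos: [0.4616, 0.0481, 0.14]
tool_rot: [-179.8, 0.0, 80.2]
force: [-0.3, 0.1, -2.3]
grip_width: 0.0214
grasp_force: 35.0
```

Run:
```python
from h import *
import cv2
o=env.get_obs();print(o['tool_pos'],o['tool_rot'],o['force'])
p,d=env.read_camera("scene")
cv2.imwrite("pics/g2.png",cv2.resize(p[140:240,180:300,::-1],(720,600),interpolation=cv2.INTER_CUBIC))
```

```text
[0.46159273 0.04809032 0.14002721] [-1.79832635e+02  1.05278595e-02  8.01653309e+01] [-0.33181184  0.10631799 -2.27003514]
```

View pics/g2.png

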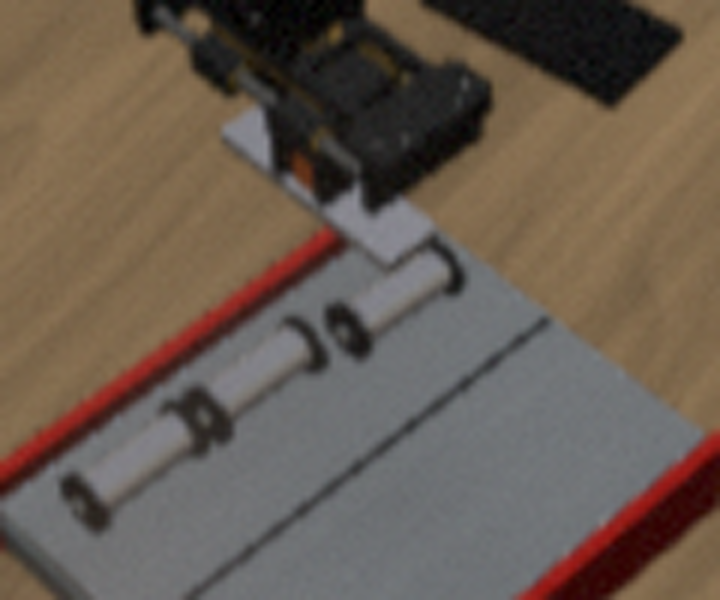

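Run:
```python
from h import *
c=np.array([.5565,-.045]);a=np.radians(-9.75);X=np.array([np.cos(a),np.sin(a)]);Y=np.array([-np.sin(a),np.cos(a)])
f=lambda u,v,z:(lambda p:np.round([(p[:2]-c)@X,(p[:2]-c)@Y],4))(atz("scene",((u+.5)/6-.5+180,(v+.5)/6-.5+140),z))
for k,u,v,z in [("fr near",390,257,.1205),("fr right",437,228,.1205),("back left",222,127,.1205),("back far",248,107,.1205),("flA",347,330,.067),("flA",453,265,.067),("flB",203,413,.067),("flB",306,343,.067),("lineL",548,320,.05),("rimN r",333,232,.06),("flC",86,503,.067),("flC",180,418,.067)]: print(k,f(u,v,z))
t=np.array([.4616,.0481]); print("tcp",(t-c)@X,(t-c)@Y)
```

```text
fr near [-0.0478  0.0725]
fr right [-0.0452  0.1031]
back left [-0.1761  0.071 ]
back far [-0.1775  0.0905]
flA [-0.0611  0.0525]
flA [-0.0542  0.1232]
flB [-0.0725 -0.0369]
flB [-0.0696  0.0313]
lineL [-0.0016  0.1426]
rimN r [-0.121   0.0971]
flC [-0.0706 -0.1148]
flC [-0.0782 -0.0473]
tcp -0.10929570881295575 0.0756840011830346
```

In the same camera, the paddle (centre y_s about 0.088) lines up with roller A (y_s about 0.088), and the front edge is past the barrel. Now I'll lower it gently.

jog_arm([
  [[0,0,0.15,0,0,0,1],[0,0,0.26,0,0,0,1],[0,0,0.28,0,0,0,1],[0,0,0.28,0,0,0,1]],
])

```text
time_s: 7.45
tool_pos: [0.4621, 0.0495, 0.1129]
tool_rot: [-179.9, 0.0, 80.4]
force: [1.0, 0.3, -2.0]
grip_width: 0.0217
grasp_force: 35.0
```

jog_arm([
  [[0,0,0.01,0,0,0,1],[0,0,0.01,0,0,0,1],[0,0,0.01,0,0,0,1]],
])

```text
time_s: 7.75
tool_pos: [0.463, 0.0488, 0.1129]
tool_rot: [180.0, 0.0, 80.3]
force: [-0.7, 1.0, -1.2]
grip_width: 0.0216
grasp_force: 35.0
```

jog_arm([
  [[0,0,0.01,0,0,0,1],[0,0,0.01,0,0,0,1],[0,0,0.01,0,0,0,1]],
])

```text
time_s: 8.05
tool_pos: [0.4627, 0.0488, 0.1116]
tool_rot: [180.0, 0.0, 80.3]
force: [0.6, 0.5, -1.1]
grip_width: 0.0214
grasp_force: 35.0
```

jog_arm([
  [[0,0,0.01,0,0,0,1],[0,0,0.01,0,0,0,1],[0,0,0.01,0,0,0,1]],
])

```text
time_s: 8.35
tool_pos: [0.4626, 0.0488, 0.1105]
tool_rot: [-180.0, 0.0, 80.3]
force: [-0.4, -0.0, -1.8]
grip_width: 0.0215
grasp_force: 35.0
```

jog_arm([
  [[0,0,0.01,0,0,0,1],[0,0,0.01,0,0,0,1],[0,0,0.01,0,0,0,1]],
])

```text
time_s: 8.65
tool_pos: [0.4626, 0.0488, 0.1095]
tool_rot: [-180.0, 0.0, 80.3]
force: [-0.6, -0.7, -0.9]
grip_width: 0.0216
grasp_force: 35.0
```

jog_arm([
  [[0,0,0.01,0,0,0,1],[0,0,0.01,0,0,0,1],[0,0,0.01,0,0,0,1]],
])

```text
time_s: 8.95
tool_pos: [0.4626, 0.0488, 0.1085]
tool_rot: [-180.0, 0.0, 80.3]
force: [-0.5, 0.7, -2.3]
grip_width: 0.0215
grasp_force: 35.0
```

jog_arm([
  [[0,0,0.01,0,0,0,1],[0,0,0.01,0,0,0,1],[0,0,0.01,0,0,0,1]],
])

```text
time_s: 9.25
tool_pos: [0.4631, 0.0488, 0.1079]
tool_rot: [179.9, 0.0, 80.3]
force: [0.0, 0.0, 0.3]
grip_width: 0.0217
grasp_force: 35.0
```

jog_arm([
  [[0,0,0.015,0,0,0,1],[0,0,0.025,0,0,0,1],[0,0,0.025,0,0,0,1],[0,0,0.025,0,0,0,1]],
])

```text
time_s: 9.65
tool_pos: [0.4637, 0.0487, 0.1059]
tool_rot: [179.9, 0.0, 80.3]
force: [-0.3, -1.2, 6.8]
grip_width: 0.0215
grasp_force: 35.0
```

jog_arm([
  [[0,0.07,0,0,0,0,1],[0,0.14,0,0,0,0,1],[0,0.2,0,0,0,0,1],[0,0.2,0,0,0,0,1]],
])

```text
time_s: 10.05
tool_pos: [0.4842, 0.0446, 0.106]
tool_rot: [179.8, 0.0, 80.2]
force: [-0.1, -1.6, 5.7]
grip_width: 0.022
grasp_force: 35.0
```

jog_arm([
  [[0,0.07,0,0,0,0,1],[0,0.14,0,0,0,0,1],[0,0.2,0,0,0,0,1],[0,0.2,0,0,0,0,1]],
])

```text
time_s: 10.45
tool_pos: [0.5038, 0.0407, 0.106]
tool_rot: [179.8, 0.1, 80.2]
force: [-1.0, -2.8, 4.9]
grip_width: 0.0217
grasp_force: 35.0
```

jog_arm([
  [[0,0.07,0,0,0,0,1],[0,0.14,0,0,0,0,1],[0,0.2,0,0,0,0,1],[0,0.2,0,0,0,0,1]],
])

```text
time_s: 10.85
tool_pos: [0.5234, 0.0369, 0.106]
tool_rot: [179.9, 0.1, 80.2]
force: [-0.8, -2.3, 6.2]
grip_width: 0.0218
grasp_force: 35.0
```

jog_arm([
  [[0,0.07,0,0,0,0,1],[0,0.14,0,0,0,0,1],[0,0.2,0,0,0,0,1],[0,0.2,0,0,0,0,1]],
])

```text
time_s: 11.25
tool_pos: [0.5431, 0.0332, 0.106]
tool_rot: [179.9, 0.1, 80.2]
force: [-0.9, -3.6, 6.6]
grip_width: 0.0216
grasp_force: 35.0
```

Run:
```python
from h import *
import cv2
o=env.get_obs();print(o['tool_pos'],o['tool_rot'],o['force'],o['wrist_torque'])
p,d=env.read_camera("scene");o=env.get_obs();print(o['force'])
cv2.imwrite("pics/g3.png",cv2.resize(p[140:240,180:300,::-1],(720,600),interpolation=cv2.INTER_CUBIC))
```

```text
[0.54307548 0.03315264 0.10597386] [1.79865272e+02 1.13726441e-01 8.01748426e+01] [-0.85915433 -3.5522229   6.61135506] [-0.88641325 -0.07357087 -0.02534744]
[-0.42790699 -4.26919163  6.53240609]
```

View pics/g3.png

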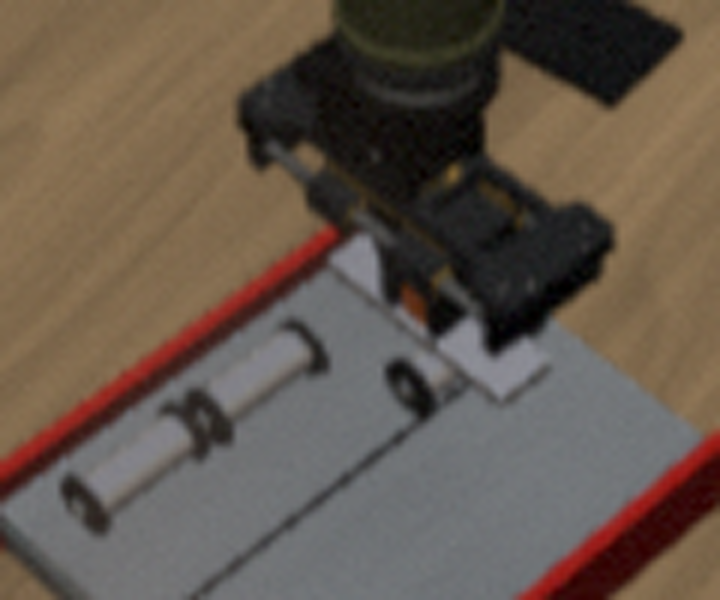

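The roller turns cleanly under the paddle. It is just short of the line at about (415,390), with the paddle between the flanges.

jog_arm([
  [[0,0.07,0,0,0,0,1],[-0.01,0.14,0,0,0,0,1],[-0.01,0.2,0,0,0,0,1],[-0.01,0.2,0,0,0,0,1]],
])

```text
time_s: 11.7
tool_pos: [0.5627, 0.0292, 0.106]
tool_rot: [179.9, 0.1, 80.2]
force: [-0.8, -2.5, 6.4]
grip_width: 0.0217
grasp_force: 35.0
```

jog_arm([
  [[0,0.07,0,0,0,0,1],[-0.01,0.14,0,0,0,0,1],[-0.01,0.2,0,0,0,0,1],[-0.01,0.2,0,0,0,0,1]],
])

```text
time_s: 12.1
tool_pos: [0.5822, 0.0253, 0.1061]
tool_rot: [179.9, 0.1, 80.2]
force: [-0.5, -2.2, 6.1]
grip_width: 0.022
grasp_force: 35.0
```

jog_arm([
  [[0,0.07,0,0,0,0,1],[-0.01,0.14,0,0,0,0,1],[-0.01,0.2,0,0,0,0,1],[-0.01,0.2,0,0,0,0,1]],
])

```text
time_s: 12.5
tool_pos: [0.6017, 0.0212, 0.1061]
tool_rot: [179.9, 0.0, 80.2]
force: [-1.0, -2.7, 6.8]
grip_width: 0.022
grasp_force: 35.0
```

jog_arm([
  [[0,0.07,0,0,0,0,1],[0,0.14,0,0,0,0,1],[0,0.2,0,0,0,0,1],[0,0.2,0,0,0,0,1]],
])

```text
time_s: 12.9
tool_pos: [0.6213, 0.0173, 0.106]
tool_rot: [179.9, 0.1, 80.2]
force: [-0.6, -2.2, 6.1]
grip_width: 0.0219
grasp_force: 35.0
```

jog_arm([
  [[0,0.05,0,0,0,0,1],[0,0.1,0,0,0,0,1],[0,0.1,0,0,0,0,1],[0,0.1,0,0,0,0,1],[0,0.1,0,0,0,0,1]],
])

```text
time_s: 13.4
tool_pos: [0.6305, 0.0155, 0.106]
tool_rot: [179.9, 0.1, 80.2]
force: [-1.5, -2.2, 6.2]
grip_width: 0.0216
grasp_force: 35.0
```

Roller A stayed at 5 to 7 N for almost a full turn, so it is sound. Lifting off and going to B.

jog_arm([
  [[0,0,-0.05,0,0,0,1],[0,0,-0.2,0,0,0,1],[0,0,-0.33,0,0,0,1],[0,0,-0.33,0,0,0,1]],
])

```text
time_s: 13.8
tool_pos: [0.6312, 0.0179, 0.1408]
tool_rot: [179.8, -0.1, 80.3]
force: [-0.3, -0.5, -1.8]
grip_width: 0.022
grasp_force: 35.0
```

jog_arm([
  [[-0.14,-0.3,0,0,0,0,1],[-0.28,-0.6,0,0,0,0,1],[-0.42,-0.9,0,0,0,0,1]],
])

```text
time_s: 14.1
tool_pos: [0.5326, -0.0089, 0.1376]
tool_rot: [-180.0, -0.0, 80.3]
force: [0.9, 0.3, -1.2]
grip_width: 0.0214
grasp_force: 35.0
```

jog_arm([
  [[-0.14,-0.3,0,0,0,0,1],[-0.28,-0.6,0,0,0,0,1],[-0.42,-0.9,0,0,0,0,1],[-0.42,-0.9,0,0,0,0,1]],
])

```text
time_s: 14.5
tool_pos: [0.4339, -0.0367, 0.1372]
tool_rot: [-179.8, 0.2, 80.1]
force: [-0.8, -0.6, -0.3]
grip_width: 0.0218
grasp_force: 35.0
```

jog_arm([
  [[0,0,0.15,0,0,0,1],[0,0,0.25,0,0,0,1],[0,0,0.28,0,0,0,1],[0,0,0.28,0,0,0,1]],
])

```text
time_s: 14.9
tool_pos: [0.4379, -0.0348, 0.1094]
tool_rot: [-179.9, -0.0, 80.3]
force: [0.4, -0.2, -0.5]
grip_width: 0.0216
grasp_force: 35.0
```

Run:
```python
from h import *
import cv2
o=env.get_obs();print(o['tool_pos'],o['tool_rot'],o['force'],o['wrist_torque'])
p,d=env.read_camera("scene")
cv2.imwrite("pics/g4.png",cv2.resize(p[140:240,180:300,::-1],(720,600),interpolation=cv2.INTER_CUBIC))
```

```text
[ 0.43794205 -0.0347696   0.10941767] [-1.79909448e+02 -3.20160209e-02  8.03199492e+01] [ 0.37927825 -0.2110564  -0.50610529] [ 0.02364951 -0.04639368  0.006781  ]
```

View pics/g4.png

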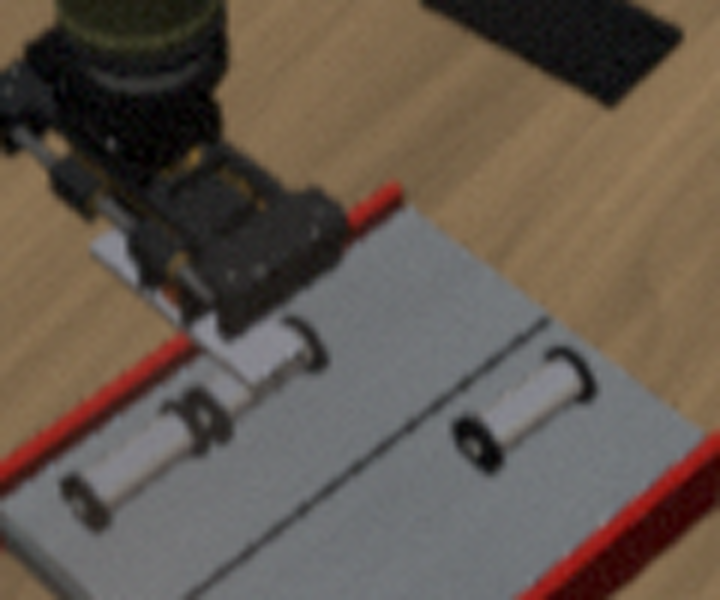

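Run:
```python
from h import *
c=np.array([.5565,-.045]);a=np.radians(-9.75);X=np.array([np.cos(a),np.sin(a)]);Y=np.array([-np.sin(a),np.cos(a)])
f=lambda u,v,z:(lambda p:np.round([(p[:2]-c)@X,(p[:2]-c)@Y],4))(atz("scene",((u+.5)/6-.5+180,(v+.5)/6-.5+140),z))
for k,u,v,z in [("fr near bot",258,390,.0799),("fr near top",257,378,.0899),("fr right",305,345,.0899),("back near",92,246,.0899),("flB L",203,413,.067),("flB R",308,343,.067),("flA",480,443,.067),("flA",572,376,.067)]: print(k,f(u,v,z))
t=env.get_obs()['tool_pos'][:2]; print("tcp",(t-c)@X,(t-c)@Y)
```

```text
fr near bot [-0.056 -0.013]
fr near top [-0.0559 -0.0129]
fr right [-0.0547  0.0186]
back near [-0.1824 -0.0169]
flB L [-0.0725 -0.0369]
flB R [-0.0689  0.032 ]
flA [0.0396 0.0508]
flA [0.0423 0.1147]
tcp -0.11819099507998833 -0.010023071939439653
```

A lies beyond the line at about (525,408). The paddle sits about 4 mm to the right on B, so I'll shift it and press.

jog_arm([
  [[0,0,-0.03,0,0,0,1],[-0.04,0,-0.03,0,0,0,1],[-0.04,0,0,0,0,0,1],[-0.04,0,0,0,0,0,1]],
])

```text
time_s: 15.35
tool_pos: [0.4372, -0.0394, 0.1098]
tool_rot: [-180.0, 0.0, 80.3]
force: [-0.5, -0.3, -1.5]
grip_width: 0.0217
grasp_force: 35.0
```

jog_arm([
  [[0,0,0.01,0,0,0,1],[0,0,0.01,0,0,0,1],[0,0,0.01,0,0,0,1]],
])

```text
time_s: 15.65
tool_pos: [0.4374, -0.0391, 0.109]
tool_rot: [-180.0, 0.0, 80.3]
force: [-0.2, -0.4, -1.8]
grip_width: 0.0215
grasp_force: 35.0
```

jog_arm([
  [[0,0,0.01,0,0,0,1],[0,0,0.01,0,0,0,1],[0,0,0.01,0,0,0,1]],
])

```text
time_s: 15.95
tool_pos: [0.4377, -0.0392, 0.1082]
tool_rot: [180.0, 0.0, 80.3]
force: [0.7, 0.9, -0.0]
grip_width: 0.0218
grasp_force: 35.0
```

jog_arm([
  [[0,0,0.01,0,0,0,1],[0,0,0.01,0,0,0,1],[0,0,0.01,0,0,0,1]],
])

```text
time_s: 16.25
tool_pos: [0.4379, -0.0392, 0.1074]
tool_rot: [179.9, 0.0, 80.3]
force: [0.2, 0.4, 1.9]
grip_width: 0.0217
grasp_force: 35.0
```

jog_arm([
  [[0,0,0.01,0,0,0,1],[0,0,0.015,0,0,0,1],[0,0,0.015,0,0,0,1]],
])

```text
time_s: 16.55
tool_pos: [0.4381, -0.0393, 0.1061]
tool_rot: [179.9, 0.0, 80.3]
force: [-1.2, -0.3, 5.4]
grip_width: 0.022
grasp_force: 35.0
```

jog_arm([
  [[0,0.07,0,0,0,0,1],[0,0.14,0,0,0,0,1],[0,0.2,0,0,0,0,1],[0,0.2,0,0,0,0,1]],
])

```text
time_s: 16.95
tool_pos: [0.4591, -0.0429, 0.1066]
tool_rot: [179.8, -0.0, 80.3]
force: [0.1, 0.1, 6.9]
grip_width: 0.0214
grasp_force: 35.0
```

jog_arm([
  [[0,0.07,0,0,0,0,1],[0,0.14,0,0,0,0,1],[0,0.2,0,0,0,0,1],[0,0.2,0,0,0,0,1]],
])

```text
time_s: 17.35
tool_pos: [0.4792, -0.0465, 0.1069]
tool_rot: [179.8, 0.0, 80.3]
force: [-0.0, -1.7, 8.3]
grip_width: 0.0219
grasp_force: 35.0
```

jog_arm([
  [[0,0.07,0,0,0,0,1],[0,0.14,0,0,0,0,1],[0,0.2,0,0,0,0,1],[0,0.2,0,0,0,0,1]],
])

```text
time_s: 17.75
tool_pos: [0.4989, -0.0499, 0.1069]
tool_rot: [179.8, 0.0, 80.3]
force: [0.5, -0.9, 8.0]
grip_width: 0.0217
grasp_force: 35.0
```

jog_arm([
  [[0,0.07,0,0,0,0,1],[0,0.14,0,0,0,0,1],[0,0.2,0,0,0,0,1],[0,0.2,0,0,0,0,1]],
])

```text
time_s: 18.15
tool_pos: [0.5183, -0.0532, 0.1067]
tool_rot: [179.8, 0.0, 80.3]
force: [0.8, -0.4, 5.9]
grip_width: 0.0215
grasp_force: 35.0
```

jog_arm([
  [[0,0.07,0,0,0,0,1],[0,0.14,0,0,0,0,1],[0,0.2,0,0,0,0,1],[0,0.2,0,0,0,0,1]],
])

```text
time_s: 18.55
tool_pos: [0.5372, -0.0566, 0.106]
tool_rot: [179.9, 0.0, 80.3]
force: [0.7, -1.0, 4.2]
grip_width: 0.0217
grasp_force: 35.0
```

jog_arm([
  [[0,0.07,0,0,0,0,1],[0,0.14,0,0,0,0,1],[0,0.2,0,0,0,0,1],[0,0.2,0,0,0,0,1]],
])

```text
time_s: 18.95
tool_pos: [0.5562, -0.0599, 0.1054]
tool_rot: [180.0, 0.0, 80.3]
force: [0.6, -2.3, 4.0]
grip_width: 0.0217
grasp_force: 35.0
```

jog_arm([
  [[0,0.07,0,0,0,0,1],[0,0.14,0,0,0,0,1],[0,0.2,0,0,0,0,1],[0,0.2,0,0,0,0,1]],
])

```text
time_s: 19.35
tool_pos: [0.5762, -0.0633, 0.1054]
tool_rot: [180.0, 0.0, 80.3]
force: [-0.9, -2.4, 3.4]
grip_width: 0.0217
grasp_force: 35.0
```

jog_arm([
  [[0,0.07,0,0,0,0,1],[0,0.14,0,0,0,0,1],[0,0.2,0,0,0,0,1],[0,0.2,0,0,0,0,1]],
])

```text
time_s: 19.75
tool_pos: [0.5962, -0.0666, 0.1057]
tool_rot: [180.0, 0.0, 80.3]
force: [-0.5, -2.9, 4.1]
grip_width: 0.022
grasp_force: 35.0
```

jog_arm([
  [[0,0.07,0,0,0,0,1],[0,0.14,0,0,0,0,1],[0,0.16,0,0,0,0,1],[0,0.16,0,0,0,0,1],[0,0.16,0,0,0,0,1]],
])

```text
time_s: 20.25
tool_pos: [0.6117, -0.0693, 0.106]
tool_rot: [179.9, 0.0, 80.3]
force: [-1.0, -2.6, 5.1]
grip_width: 0.0218
grasp_force: 35.0
```

jog_arm([
  [[0,0,-0.05,0,0,0,1],[0,0,-0.2,0,0,0,1],[0,0,-0.33,0,0,0,1],[0,0,-0.33,0,0,0,1]],
])

```text
time_s: 20.65
tool_pos: [0.6127, -0.0682, 0.1413]
tool_rot: [179.7, -0.0, 80.3]
force: [0.8, -0.6, -0.1]
grip_width: 0.0217
grasp_force: 35.0
```

B swings as a sinusoid: 8.3 N at the peak, 3.4 N at the trough, with z moving by 1.5 mm. That makes B the wobbly one. I still need to roll C.

jog_arm([
  [[-0.13,-0.3,0,0,0,0,1],[-0.26,-0.6,0,0,0,0,1],[-0.39,-0.9,0,0,0,0,1]],
])

```text
time_s: 20.95
tool_pos: [0.5145, -0.0919, 0.1382]
tool_rot: [-180.0, -0.0, 80.3]
force: [0.0, -0.1, -2.2]
grip_width: 0.0216
grasp_force: 35.0
```

jog_arm([
  [[-0.13,-0.3,0,0,0,0,1],[-0.26,-0.6,0,0,0,0,1],[-0.39,-0.89,0,0,0,0,1],[-0.39,-0.89,0,0,0,0,1]],
])

```text
time_s: 21.35
tool_pos: [0.4174, -0.1169, 0.138]
tool_rot: [-179.8, 0.1, 80.1]
force: [1.0, -0.4, -1.1]
grip_width: 0.0214
grasp_force: 35.0
```

jog_arm([
  [[0,0,0.15,0,0,0,1],[0,0,0.25,0,0,0,1],[0,0,0.28,0,0,0,1],[0,0,0.28,0,0,0,1]],
])

```text
time_s: 21.75
tool_pos: [0.4212, -0.115, 0.11]
tool_rot: [-179.9, -0.0, 80.3]
force: [0.2, 0.5, -1.4]
grip_width: 0.0218
grasp_force: 35.0
```

Run:
```python
from h import *
import cv2
o=env.get_obs();print(o['tool_pos'],o['tool_rot'],o['force'],o['wrist_torque'])
p,d=env.read_camera("scene")
cv2.imwrite("pics/g5.png",cv2.resize(p[140:240,180:300,::-1],(720,600),interpolation=cv2.INTER_CUBIC))
```

```text
[ 0.42124277 -0.1150354   0.10997084] [-1.79922676e+02 -4.15071247e-02  8.03229500e+01] [ 0.19115718  0.4729895  -1.42110646] [-0.03621281 -0.08651006  0.01481801]
```

View pics/g5.png

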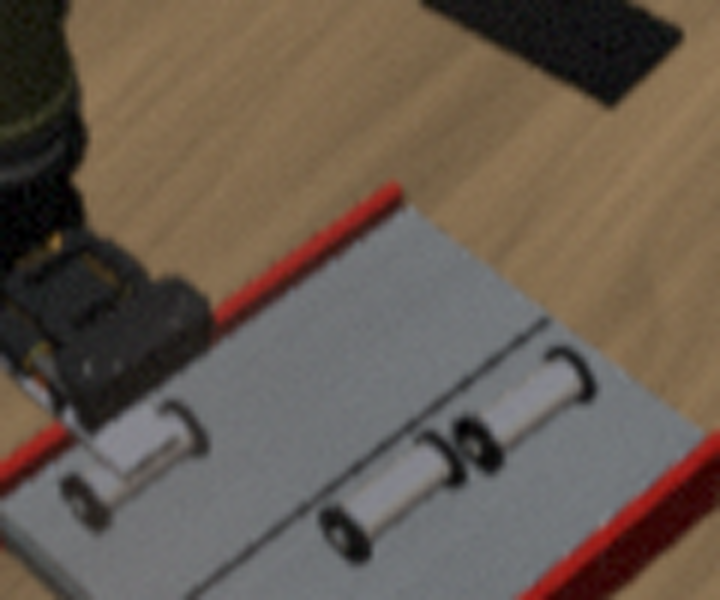

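A at (525,410) and B at (395,497) both lie beyond the line, and the paddle sits between C's flanges at (138,465).

jog_arm([
  [[-0.02,0,0,0,0,0,1],[-0.02,0,0.01,0,0,0,1],[-0.02,0,0.02,0,0,0,1],[-0.02,0,0.02,0,0,0,1]],
])

```text
time_s: 22.2
tool_pos: [0.421, -0.1176, 0.1085]
tool_rot: [-180.0, 0.0, 80.3]
force: [0.1, -0.0, -1.5]
grip_width: 0.0216
grasp_force: 35.0
```

jog_arm([
  [[0,0,0.01,0,0,0,1],[0,0,0.01,0,0,0,1],[0,0,0.01,0,0,0,1]],
])

```text
time_s: 22.5
tool_pos: [0.4214, -0.1176, 0.1079]
tool_rot: [179.9, 0.0, 80.3]
force: [-0.1, -0.5, 0.4]
grip_width: 0.0218
grasp_force: 35.0
```

jog_arm([
  [[0,0,0.01,0,0,0,1],[0,0,0.015,0,0,0,1],[0,0,0.015,0,0,0,1]],
])

```text
time_s: 22.8
tool_pos: [0.4216, -0.1177, 0.1066]
tool_rot: [179.9, 0.0, 80.3]
force: [0.0, -0.1, 4.5]
grip_width: 0.0218
grasp_force: 35.0
```

jog_arm([
  [[0,0.07,0,0,0,0,1],[0,0.14,0,0,0,0,1],[0,0.2,0,0,0,0,1],[0,0.2,0,0,0,0,1]],
])

```text
time_s: 23.2
tool_pos: [0.4421, -0.1211, 0.1063]
tool_rot: [179.9, -0.0, 80.3]
force: [-0.6, -0.2, 3.8]
grip_width: 0.0215
grasp_force: 35.0
```

jog_arm([
  [[0,0.07,0,0,0,0,1],[0,0.14,0,0,0,0,1],[0,0.2,0,0,0,0,1],[0,0.2,0,0,0,0,1]],
])

```text
time_s: 23.6
tool_pos: [0.4614, -0.1243, 0.1062]
tool_rot: [180.0, -0.0, 80.3]
force: [0.7, -0.4, 4.7]
grip_width: 0.0216
grasp_force: 35.0
```

jog_arm([
  [[0,0.07,0,0,0,0,1],[0,0.14,0,0,0,0,1],[0,0.2,0,0,0,0,1],[0,0.2,0,0,0,0,1]],
])

```text
time_s: 24.0
tool_pos: [0.481, -0.1276, 0.1062]
tool_rot: [180.0, -0.0, 80.3]
force: [0.6, 1.4, 5.4]
grip_width: 0.0216
grasp_force: 35.0
```

jog_arm([
  [[0,0.07,0,0,0,0,1],[0,0.14,0,0,0,0,1],[0,0.2,0,0,0,0,1],[0,0.2,0,0,0,0,1]],
])

```text
time_s: 24.4
tool_pos: [0.5007, -0.1308, 0.1062]
tool_rot: [180.0, -0.0, 80.3]
force: [-0.4, 0.0, 6.0]
grip_width: 0.0212
grasp_force: 35.0
```

jog_arm([
  [[0,0.07,0,0,0,0,1],[0,0.14,0,0,0,0,1],[0,0.2,0,0,0,0,1],[0,0.2,0,0,0,0,1]],
])

```text
time_s: 24.8
tool_pos: [0.5204, -0.1341, 0.1062]
tool_rot: [180.0, -0.0, 80.3]
force: [0.7, 1.1, 5.9]
grip_width: 0.0218
grasp_force: 35.0
```

jog_arm([
  [[0,0.07,0,0,0,0,1],[0,0.14,0,0,0,0,1],[0,0.2,0,0,0,0,1],[0,0.2,0,0,0,0,1]],
])

```text
time_s: 25.2
tool_pos: [0.5401, -0.1374, 0.1062]
tool_rot: [180.0, -0.0, 80.3]
force: [0.3, 1.2, 6.1]
grip_width: 0.0221
grasp_force: 35.0
```

jog_arm([
  [[0,0.07,0,0,0,0,1],[0,0.14,0,0,0,0,1],[0,0.2,0,0,0,0,1],[0,0.2,0,0,0,0,1]],
])

```text
time_s: 25.6
tool_pos: [0.5598, -0.1407, 0.1062]
tool_rot: [180.0, -0.0, 80.3]
force: [-0.3, -0.1, 6.0]
grip_width: 0.0218
grasp_force: 35.0
```

jog_arm([
  [[0,0.07,0,0,0,0,1],[0,0.14,0,0,0,0,1],[0,0.2,0,0,0,0,1],[0,0.2,0,0,0,0,1]],
])

```text
time_s: 26.0
tool_pos: [0.5794, -0.1439, 0.1062]
tool_rot: [180.0, -0.0, 80.3]
force: [0.0, 1.6, 6.0]
grip_width: 0.0217
grasp_force: 35.0
```

jog_arm([
  [[0,0.07,0,0,0,0,1],[0,0.14,0,0,0,0,1],[0,0.16,0,0,0,0,1],[0,0.16,0,0,0,0,1],[0,0.16,0,0,0,0,1]],
])

```text
time_s: 26.5
tool_pos: [0.5946, -0.1465, 0.1062]
tool_rot: [-180.0, -0.0, 80.3]
force: [-0.3, 0.4, 6.0]
grip_width: 0.0219
grasp_force: 35.0
```

jog_arm([
  [[0,0,-0.05,0,0,0,1],[0,0,-0.2,0,0,0,1],[0,0,-0.33,0,0,0,1],[0,0,-0.33,0,0,0,1],[0,0,-0.33,0,0,0,1]],
])

```text
time_s: 27.0
tool_pos: [0.5946, -0.1475, 0.1396]
tool_rot: [180.0, 0.0, 80.3]
force: [0.0, 0.1, -1.3]
grip_width: 0.022
grasp_force: 35.0
```

C held 4 to 6 N at constant z, so it is sound and **B is the wobbly roller**. Now I'll return the paddle to its pad.

jog_arm([
  [[0.28,-0.16,0,0,0,0,1],[0.56,-0.32,0,0,0,0,1],[0.86,-0.49,0,0,0,0,1]],
])

```text
time_s: 27.3
tool_pos: [0.5597, -0.0537, 0.1383]
tool_rot: [-179.9, 0.0, 80.2]
force: [0.9, 0.1, -2.2]
grip_width: 0.0217
grasp_force: 35.0
```

jog_arm([
  [[0.28,-0.16,0,0,0,0,1],[0.56,-0.32,0,0,0,0,1],[0.86,-0.49,0,0,0,0,1]],
])

```text
time_s: 27.6
tool_pos: [0.5259, 0.0395, 0.1384]
tool_rot: [-180.0, 0.0, 80.2]
force: [0.1, -0.1, -1.6]
grip_width: 0.0216
grasp_force: 35.0
```

jog_arm([
  [[0.28,-0.16,0,0,0,0,1],[0.56,-0.32,0,0,0,0,1],[0.86,-0.49,0,0,0,0,1]],
])

```text
time_s: 27.9
tool_pos: [0.4922, 0.1324, 0.1385]
tool_rot: [-180.0, 0.1, 80.2]
force: [0.1, 0.8, -1.4]
grip_width: 0.0214
grasp_force: 35.0
```

jog_arm([
  [[0.28,-0.16,0,0,0,0,1],[0.56,-0.32,0,0,0,0,1],[0.86,-0.49,0,0,0,0,1]],
])

```text
time_s: 28.2
tool_pos: [0.4585, 0.2253, 0.1386]
tool_rot: [-180.0, 0.1, 80.2]
force: [1.3, 0.6, -1.1]
grip_width: 0.0217
grasp_force: 35.0
```

jog_arm([
  [[0.28,-0.16,0,0,0,-0.013,1],[0.56,-0.32,0,0,0,-0.026,1],[0.84,-0.48,0,0,0,-0.039,1],[0.84,-0.48,0,0,0,-0.039,1],[0.84,-0.48,0,0,0,-0.039,1]],
])

```text
time_s: 28.7
tool_pos: [0.4254, 0.3161, 0.1385]
tool_rot: [-180.0, 0.0, 87.4]
force: [-0.1, -1.0, -1.0]
grip_width: 0.0216
grasp_force: 35.0
```

jog_arm([
  [[0,0,0.25,0,0,0,1],[0,0,0.5,0,0,0,1],[0,0,0.7,0,0,0,1],[0,0,0.7,0,0,0,1],[0,0,0.7,0,0,0,1]],
])

```text
time_s: 29.2
tool_pos: [0.4267, 0.3147, 0.069]
tool_rot: [-180.0, 0.0, 87.2]
force: [-0.1, -0.1, -2.0]
grip_width: 0.0217
grasp_force: 35.0
```

Pad contact is expected at z of about 0.0415.

jog_arm([
  [[0,0,0.15,0,0,0,1],[0,0,0.25,0,0,0,1],[0,0,0.265,0,0,0,1],[0,0,0.265,0,0,0,1],[0,0,0.265,0,0,0,1]],
])

```text
time_s: 29.7
tool_pos: [0.4263, 0.316, 0.0427]
tool_rot: [180.0, -0.0, 87.3]
force: [-0.3, 0.6, -1.5]
grip_width: 0.0218
grasp_force: 35.0
```

jog_arm([
  [[0,0,0.01,0,0,0,1],[0,0,0.01,0,0,0,1],[0,0,0.01,0,0,0,1]],
])

```text
time_s: 30.0
tool_pos: [0.4263, 0.3159, 0.0416]
tool_rot: [180.0, -0.0, 87.3]
force: [-0.0, 0.1, -2.4]
grip_width: 0.0215
grasp_force: 35.0
```

jog_arm([
  [[0,0,0.005,0,0,0,1],[0,0,0.005,0,0,0,1],[0,0,0.005,0,0,0,1]],
])

```text
time_s: 30.3
tool_pos: [0.4264, 0.3159, 0.0414]
tool_rot: [180.0, 0.0, 87.3]
force: [-2.4, -2.4, 3.7]
grip_width: 0.0216
grasp_force: 35.0
```

jog_arm([
  [[0,0,0.005,0,0,0,1],[0,0,0.005,0,0,0,1],[0,0,0.005,0,0,0,1]],
])

```text
time_s: 30.6
tool_pos: [0.4263, 0.3159, 0.0414]
tool_rot: [180.0, 0.0, 87.3]
force: [-3.2, -3.4, 8.8]
grip_width: 0.022
grasp_force: 35.0
```

jog_arm([
  [[0,0,-0.005,0,0,0,1],[0,0,-0.005,0,0,0,0.3],[0,0,-0.005,0,0,0,0.3],[0,0,-0.005,0,0,0,0.3],[0,0,-0.005,0,0,0,0.3]],
])

```text
time_s: 31.1
tool_pos: [0.4262, 0.3158, 0.0408]
tool_rot: [-180.0, -0.0, 87.3]
force: [0.5, -0.6, 0.4]
grip_width: 0.0459
grasp_force: 0.0
```

jog_arm([
  [[0,0,0,0,0,0,0.3],[0,0,0,0,0,0,0.3],[0,0,-0.3,0,0,0,0.3],[0,0,-0.6,0,0,0,0.3],[0,0,-1.0,0,0,0,0.3]],
])

```text
time_s: 31.6
tool_pos: [0.4252, 0.3151, 0.1409]
tool_rot: [-179.8, 0.1, 87.3]
force: [-0.1, -0.1, -0.4]
grip_width: 0.0609
grasp_force: 0.0
```

Run:
```python
from h import *
import cv2
o=env.get_obs();print(o['tool_pos'],o['tool_rot'],o['grip_width'])
p,d=env.read_camera("scene");q,e=env.read_camera("top")
a=cv2.resize(p[120:240,190:310,::-1],(480,480),interpolation=cv2.INTER_CUBIC)
b=cv2.resize(q[145:225,235:315,::-1],(320,320),interpolation=cv2.INTER_CUBIC)
m=np.zeros((480,800,3),np.uint8);m[:,:480]=a;m[:320,480:]=b;cv2.imwrite("pics/g6.png",m)
np.savez("g6.npz",p=p,d=d,q=q,e=e)
```

```text
[0.42524404 0.31509991 0.14086299] [-1.79843568e+02  7.88707517e-02  8.73139949e+01] 0.06094294855554444
```

View pics/g6.png

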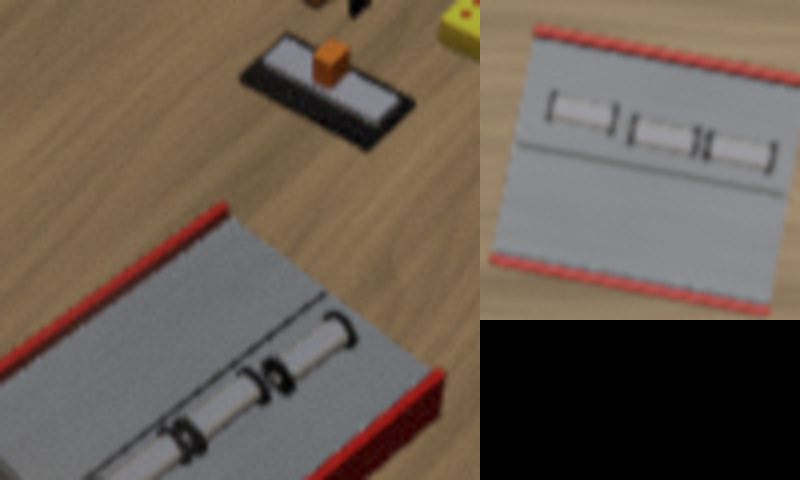

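The paddle lies flat on the pad at (332,80), and all three rollers are over the line. B is the middle one, at scene crop (222,412) and top crop (664,134).

Run:
```python
from h import *
c=np.array([.5565,-.045]);a=np.radians(-9.75);X=np.array([np.cos(a),np.sin(a)]);Y=np.array([-np.sin(a),np.cos(a)])
S=lambda u,v:((u+.5)/4-.5+190,(v+.5)/4-.5+120)
T=lambda u,v:((u-480+.5)/4-.5+235,(v+.5)/4-.5+145)
g=lambda p:np.round([(p[:2]-c)@X,(p[:2]-c)@Y],4)
for k,t,s in [("B-",(695,140),(187,438)),("B+",(632,129),(257,385)),("A-",(614,118),(280,377)),("A+",(551,105),(345,331)),("lineL",(520,143),(325,294)),("rimNL",(494,263),(227,203))]:
    p,e=tri(T(*t),S(*s)); print(k,p.round(4),g(p),round(e,4), "top@.075",g(atz("top",T(*t),.075)))
```

```text
B- [ 0.5835 -0.0896  0.0699] [ 0.0342 -0.0393] 0.0002 top@.075 [ 0.0336 -0.0389]
B+ [ 0.5954 -0.0236  0.0714] [0.0347 0.0277] 0.0054 top@.075 [0.0325 0.0258]
A- [ 0.6055 -0.006   0.0703] [0.0417 0.0468] 0.003 top@.075 [0.0401 0.0457]
A+ [0.6189 0.059  0.0688] [0.0439 0.1131] 0.0058 top@.075 [0.0411 0.1108]
lineL [0.5804 0.0895 0.0559] [0.0008 0.1366] 0.0045 top@.075 [-0.0028  0.1343]
rimNL [0.4596 0.1155 0.0615] [-0.1227  0.1418] 0.0114 top@.075 [-0.1268  0.137 ]
```

jog_arm([
  [[-0.3,0.15,0,0,0,0,0.3],[-0.6,0.3,0,0,0,0,0.3],[-0.91,0.45,0,0,0,0,0.3]],
])

```text
time_s: 32.0
tool_pos: [0.467, 0.2219, 0.1407]
tool_rot: [180.0, 0.0, 87.4]
force: [-0.4, -0.3, -0.4]
grip_width: 0.0608
grasp_force: 0.0
```

jog_arm([
  [[-0.3,0.15,0,0,0,0,0.3],[-0.6,0.3,0,0,0,0,0.3],[-0.91,0.45,0,0,0,0,0.3]],
])

```text
time_s: 32.3
tool_pos: [0.5078, 0.1285, 0.1407]
tool_rot: [-180.0, 0.0, 87.3]
force: [0.8, 0.2, 0.0]
grip_width: 0.0612
grasp_force: 0.0
```

jog_arm([
  [[-0.3,0.15,0,0,0,0,0.3],[-0.6,0.3,0,0,0,0,0.3],[-0.91,0.45,0,0,0,0,0.3]],
])

```text
time_s: 32.6
tool_pos: [0.5484, 0.0355, 0.1406]
tool_rot: [-180.0, 0.0, 87.3]
force: [-0.1, 1.8, 0.1]
grip_width: 0.0611
grasp_force: 0.0
```

jog_arm([
  [[-0.3,0.15,0,0,0,0.013,0.3],[-0.6,0.3,0,0,0,0.026,0.3],[-0.91,0.45,0,0,0,0.039,0.3],[-0.91,0.45,0,0,0,0.039,0.3],[-0.91,0.45,0,0,0,0.039,0.3]],
])

```text
time_s: 33.1
tool_pos: [0.5889, -0.0573, 0.1404]
tool_rot: [-179.9, -0.0, 80.1]
force: [-1.4, 1.0, 0.4]
grip_width: 0.0608
grasp_force: 0.0
```

jog_arm([
  [[0,0,0,0,0,0,0.3],[0,0,0,0,0,0,0.3]],
])

```text
time_s: 33.3
tool_pos: [0.5887, -0.0547, 0.141]
tool_rot: [-180.0, -0.0, 80.4]
force: [-0.1, 0.5, 0.8]
grip_width: 0.0612
grasp_force: 0.0
```

jog_arm([
  [[0,0,0.25,0,0,0,0.3],[0,0,0.5,0,0,0,0.3],[0,0,0.65,0,0,0,0.3],[0,0,0.71,0,0,0,0.3],[0,0,0.71,0,0,0,0.3]],
])

```text
time_s: 33.8
tool_pos: [0.5885, -0.0558, 0.0696]
tool_rot: [-179.9, -0.0, 80.3]
force: [-0.0, -0.7, -0.2]
grip_width: 0.0609
grasp_force: 0.0
```

jog_arm([
  [[0,0,0,0,0,0,1],[0,0,0,0,0,0,1],[0,0,0,0,0,0,1],[0,0,0,0,0,0,1],[0,0,0,0,0,0,1]],
], grip_force=15)

```text
time_s: 34.3
tool_pos: [0.5891, -0.0564, 0.0703]
tool_rot: [180.0, 0.0, 80.3]
force: [0.4, 0.3, 0.3]
grip_width: 0.0286
grasp_force: 0.0
```

jog_arm([
  [[0,0,0,0,0,0,1],[0,0,0,0,0,0,1],[0,0,0,0,0,0,1]],
])

```text
time_s: 34.6
tool_pos: [0.5889, -0.0563, 0.0702]
tool_rot: [180.0, 0.0, 80.3]
force: [-0.5, -1.0, 1.3]
grip_width: 0.0232
grasp_force: 15.0
```

The grip width of 23.2 mm hints that I'm gripping slightly above the diameter. I'll re-grip 2.5 mm lower.

jog_arm([
  [[0,0,0,0,0,0,0.6],[0,0,0,0,0,0,0.6],[0,0,0.015,0,0,0,0.6],[0,0,0.025,0,0,0,0.6],[0,0,0.025,0,0,0,0.6]],
])

```text
time_s: 35.1
tool_pos: [0.5887, -0.0563, 0.0672]
tool_rot: [-180.0, 0.0, 80.3]
force: [-0.4, 0.1, 0.6]
grip_width: 0.0347
grasp_force: 0.0
```

jog_arm([
  [[0,0,0,0,0,0,1],[0,0,0,0,0,0,1],[0,0,0,0,0,0,1],[0,0,0,0,0,0,1],[0,0,0,0,0,0,1]],
], grip_force=25)

```text
time_s: 35.6
tool_pos: [0.5889, -0.0563, 0.0675]
tool_rot: [180.0, 0.0, 80.3]
force: [0.5, 1.1, 0.0]
grip_width: 0.0235
grasp_force: 25.0
```

jog_arm([
  [[0,0,0,0,0,0,1],[0,0,-0.05,0,0,0,1],[0,0,-0.2,0,0,0,1],[0,0,-0.4,0,0,0,1],[0,0,-0.4,0,0,0,1]],
])

```text
time_s: 36.1
tool_pos: [0.5914, -0.0562, 0.1114]
tool_rot: [179.6, -0.0, 80.3]
force: [0.5, 0.1, 0.4]
grip_width: 0.0233
grasp_force: 25.0
```

jog_arm([
  [[0,0,-0.2,0,0,0,1],[0,0,-0.4,0,0,0,1],[-0.2,0,-0.5,0,0,0,1],[-0.5,-0.08,-0.5,0,0,0,1],[-0.98,-0.16,-0.5,0,0,0,1]],
])

```text
time_s: 36.6
tool_pos: [0.5574, -0.1474, 0.1582]
tool_rot: [179.9, -0.1, 80.6]
force: [0.3, -0.3, -0.3]
grip_width: 0.0233
grasp_force: 25.0
```

jog_arm([
  [[-0.33,-0.05,0,0,0,0,1],[-0.66,-0.1,0,0,0,0,1],[-0.98,-0.16,0,0,0,0,1]],
])

```text
time_s: 36.9
tool_pos: [0.5235, -0.2456, 0.1575]
tool_rot: [180.0, 0.0, 80.3]
force: [-0.1, -1.0, -1.2]
grip_width: 0.0235
grasp_force: 25.0
```

jog_arm([
  [[-0.33,-0.05,0,0,0,0,1],[-0.66,-0.1,0,0,0,0,1],[-0.98,-0.16,0,0,0,0,1],[-0.98,-0.16,0,0,0,0,1],[-0.98,-0.16,0,0,0,0,1]],
])

```text
time_s: 37.4
tool_pos: [0.4913, -0.3386, 0.1572]
tool_rot: [-180.0, -0.0, 80.2]
force: [-0.0, 0.8, -0.9]
grip_width: 0.0233
grasp_force: 25.0
```

Run:
```python
from h import *
import cv2
o=env.get_obs();print(o['tool_pos'],o['grip_width'],o['grasp_force'])
p=np.load("g6.npz")['p'];d=np.load("g6.npz")['d']
h=cv2.cvtColor(p,cv2.COLOR_RGB2HSV);m=(((h[...,0]<8)|(h[...,0]>172))&(h[...,1]>150)&(h[...,2]>60)).astype(np.uint8)
n,l,s,c=cv2.connectedComponentsWithStats(m)
K,og,M=cam("scene")
for i in range(1,n):
    if s[i,4]>300:
        v,u=np.where(l==i);z=d[v,u];P=og+(M@np.linalg.solve(K,np.c_[u,v,np.ones_like(u)].T)*z).T
        w=P[P[:,2]>.038]; print(s[i],c[i],w[:,:2].min(0) if len(w) else 0,w[:,:2].max(0) if len(w) else 0)
```

```text
[ 0.49133228 -0.33856436  0.1571944 ] 0.023270689867677705 25.00002086162567
[176 170  71  54 311] [210.33762058 196.59163987] [ 0.40998199 -0.60854485] [1.03061213 0.11815949]
[230 212  71  70 345] [263.27536232 244.12753623] [ 0.64706574 -0.20858786] [0.70358127 0.0769502 ]
[ 122  250   71   69 2437] [158.75584735 284.50718096] [ 0.42430166 -0.60854485] [ 1.03061213 -0.26402912]
```

jog_arm([
  [[0,0,0.3,0,0,0,1],[0,0,0.6,0,0,0,1],[0,0,0.8,0,0,0,1],[0,0,0.8,0,0,0,1]],
])

```text
time_s: 37.8
tool_pos: [0.4906, -0.3347, 0.0744]
tool_rot: [-179.7, -0.2, 80.4]
force: [0.4, 0.8, -1.7]
grip_width: 0.023
grasp_force: 25.0
```

jog_arm([
  [[0,0,0.2,0,0,0,1],[0,0,0.4,0,0,0,1],[0,0,0.52,0,0,0,1],[0,0,0.52,0,0,0,1],[0,0,0.52,0,0,0,1]],
])

```text
time_s: 38.3
tool_pos: [0.4928, -0.3378, 0.0265]
tool_rot: [179.9, 0.0, 80.3]
force: [-0.4, -1.0, -0.2]
grip_width: 0.0236
grasp_force: 25.0
```

jog_arm([
  [[0,0,0.01,0,0,0,1],[0,0,0.02,0,0,0,1],[0,0,0.02,0,0,0,1]],
])

```text
time_s: 38.6
tool_pos: [0.4922, -0.3382, 0.0241]
tool_rot: [180.0, 0.0, 80.3]
force: [0.4, -0.3, -1.5]
grip_width: 0.0231
grasp_force: 25.0
```

jog_arm([
  [[0,0,0.01,0,0,0,1],[0,0,0.015,0,0,0,1],[0,0,0.015,0,0,0,1]],
])

```text
time_s: 38.9
tool_pos: [0.4918, -0.3379, 0.0219]
tool_rot: [-180.0, -0.0, 80.3]
force: [-0.4, -0.5, -0.5]
grip_width: 0.0229
grasp_force: 25.0
```

jog_arm([
  [[0,0,0.005,0,0,0,1],[0,0,0.01,0,0,0,1],[0,0,0.01,0,0,0,1]],
])

```text
time_s: 39.2
tool_pos: [0.492, -0.338, 0.0215]
tool_rot: [180.0, 0.0, 80.3]
force: [-0.9, 0.1, 3.3]
grip_width: 0.0233
grasp_force: 25.0
```

jog_arm([
  [[0,0,0,0,0,0,0.4],[0,0,0,0,0,0,0.4],[0,0,0,0,0,0,0.4],[0,0,0,0,0,0,0.4],[0,0,0,0,0,0,0.4]],
])

```text
time_s: 39.7
tool_pos: [0.4919, -0.3379, 0.0209]
tool_rot: [-180.0, 0.0, 80.3]
force: [-0.3, 0.3, 0.1]
grip_width: 0.0503
grasp_force: 0.0
```

jog_arm([
  [[0,0,-0.15,0,0,0,0.4],[0,0,-0.4,0,0,0,0.4],[0,0,-0.7,0,0,0,0.4],[0,0,-1.0,0,0,0,0.4]],
])

```text
time_s: 40.1
tool_pos: [0.492, -0.3379, 0.1232]
tool_rot: [180.0, 0.0, 80.3]
force: [-0.3, 0.3, -0.1]
grip_width: 0.0522
grasp_force: 0.0
```

jog_arm([
  [[0,0,-0.3,0,0,0,0.4],[0,0,-0.6,0,0,0,0.4],[0,-0.2,-0.8,0,0,0,0.4],[0,-0.4,-0.8,0,0,0,0.4],[0,-0.4,-0.8,0,0,0,0.4]],
])

```text
time_s: 40.6
tool_pos: [0.451, -0.3318, 0.2032]
tool_rot: [179.9, 0.1, 80.2]
force: [0.2, -0.1, -0.3]
grip_width: 0.0522
grasp_force: 0.0
```

Run:
```python
from h import *
import cv2
o=env.get_obs();print(o['time_s'],o['tool_pos'],o['grip_width'])
q,e=env.read_camera("scene"); z=np.load("g6.npz"); q0=z['p'];e0=z['d']
K,og,M=cam("scene")
v,u=np.where((np.abs(e-e0)>.01)&(e>0)&(e0>0))
P=og+(M@np.linalg.solve(K,np.c_[u,v,np.ones_like(u)].T)*e[v,u]).T
b=(P[:,0]>.42)&(P[:,0]<.565)&(P[:,1]>-.41)&(P[:,1]<-.26)&(P[:,2]<.05)
print("box pts",b.sum(),P[b].mean(0),P[b].max(0))
s=(P[:,0]>.4)&(P[:,0]<.7)&(P[:,1]>-.23)&(P[:,1]<.12)&(P[:,2]<.07)
print("stand changes",s.sum(),P[s].mean(0))
r=np.abs(q.astype(int)-q0).sum(2)>90; lab=cv2.connectedComponentsWithStats(r.astype(np.uint8))
for st,c in zip(lab[2][1:],lab[3][1:]):
    if st[4]>15: print(st,c.round())
```

```text
40.6 [ 0.45099796 -0.33182569  0.20320325] 0.05221825631897504
box pts 255 [ 0.49740502 -0.339547    0.02952143] [ 0.51623052 -0.29526456  0.04108524]
stand changes 262 [ 0.57271926 -0.04433292  0.04783263]
[ 83   0  21  30 290] [94. 12.]
[172   0  22   5  61] [184.   1.]
[199   0  51  25 818] [227.   9.]
[252   0  34   9 167] [270.   3.]
[58  3  5  6 17] [60.  5.]
[35 18  6  5 26] [37. 20.]
[ 38  37  28  24 358] [49. 48.]
[ 243   44   59   81 2081] [271.  84.]
[57 69  6  6 26] [60. 72.]
[110  68  11  29 212] [116.  84.]
[51 73  6  5 22] [54. 75.]
[122  72   9  16  74] [126.  78.]
[  52   75  111  182 6042] [103. 170.]
[132  83   7  29  68] [136.  98.]
[94 84 10 11 28] [98. 88.]
[117 102  14  12  82] [124. 107.]
[ 91 108   9  16  50] [ 95. 115.]
[106 151   5   8  23] [108. 155.]
[249 211   9  11  41] [254. 216.]
[233 224  11  11  54] [238. 229.]
[145 271  26  24 237] [157. 282.]
```

```bash
python3 -c "
from cell import env
print(env.sign_off())"
```

```text
the job is handed in; nothing more can be done
None
```

The wobbly roller was the middle one: it now lies in the red box, the two sound rollers are on the plate beyond the line, the paddle is flat on its pad, and I handed the job in at about 41 s.

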